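# Load the custard cup into the butter dish and close it up

### The job

Set the glass custard cup upright in the round seat of the steel tray while the tray is still outside the butter dish. Then slide the loaded tray through the open front of the dish, under the side lips, until it is fully home against the back, with the lid still open, and last swing the hinged lid fully shut without slamming it. Keep the cup upright throughout, leave the jar, pepper mill and brush where they stand, and let go of everything at the end.

Things in the scene. Friction and masses are not known exactly. Their poses are not given: they have to be found in the camera images.
- cup: Clear glass custard cup, loose, upright, 0.12 kg (may vary 30 %). Round, 46 mm high, 58 mm outer diameter at the rim and 52 mm at the foot, wall 3.5 mm. Origin: centre of its underside; z up.
- tray: Loose flat dark steel tray, 0.22 kg, 168 mm (x) by 96 mm (y), plate 4 mm thick, lying on the counter. Origin: centre of its underside, z up. It carries an orange grip tab near its -x end and a round cup seat towards its +x end (see the points). The +x end goes into the dish first; the tab end stays at the dish's open front.
- tray_seat (a point): Centre of the cup seat on the tray's upper face, 32 mm from the tray's origin towards +x, 4 mm above its underside. A black low fence ring stands round it, 6 mm high, inner diameter 64 mm, outer 70 mm.
- dish: White plastic butter dish with a hinged lid, fixed to the counter, its open front roughly to the robot's right (-y). Origin: centre of its underside, z up; 180 mm (x) by 112 mm (y), walls 30 mm high, 4 mm thick, floor 5 mm thick. Front (x = -90 mm) open; back wall's inner face at x = +86 mm. Tray home: axes along the dish's, tray origin at dish x = +2, y = 0, z = 5 mm.
- dish_hinge (a point): Middle of the lid's hinge line, at the top of the dish's back wall: 90 mm from the dish's origin towards its +x, 30 mm above the counter. The hinge line runs along the dish's y.
- lid_handle (a point): Centre of the orange handle tab on the lid's front: sticks 28 mm out, 34 mm wide along the hinge line, 10 mm thick; 194 mm from the hinge line along the lid and, lid shut, 14 mm above it. With the lid open it points up. Axes are the lid's: x from front to hinge, y along the hinge, z out of the lid's top; lid shut, they match the dish's.
- lid (a joint): Hinge angle of the white lid in rad: 0 shut, 1.57 upright above the dish's back wall, stops at 0 and 1.95. It starts standing open (1.5 to 1.8). 0.14 kg; the hinge is stiff (0.22 N m friction), so the lid stays at any angle and must be pushed or led all the way down. The flat outer top face is 36 mm from the hinge line, 180 mm long from hinge to front.
- jar: Bystander: jar with red cap, loose, 58 mm diameter, 95 mm high. Origin: centre of its underside. Leave it alone.
- mill: Bystander: dark wooden pepper mill, loose, 52 mm diameter, 125 mm high. Origin: centre of its underside. Leave it alone.
- brush: Bystander: orange silicone brush lying flat on the counter beyond the work, 204 mm long along its x (from -108 to +96 mm), handle 16 mm thick, head 36 mm wide at +x. Origin: on the counter under the handle's front part. Leave it alone.
- tray_tab (a point): Middle of the top of the tray's upright orange grip tab, a block 12 mm along the tray's x by 30 mm along its y, standing 66 mm from the tray's origin towards -x; its top is 42 mm above the tray's underside.
- dish_mouth (a point): Middle of the floor's front edge at the dish's open front (axes as the dish). Clear width between side walls 104 mm. Along each side wall a grey lip sticks 12 mm inwards, underside 19 mm and top 23 mm above the counter, all along: the tray's side edges pass beneath the lips, so it goes in only from the front, sliding along the dish's +x. The lid cannot shut if it stands out over 4 mm.
- lid_front (a point): Middle of the front edge of the lid's flat top (outer face): 180 mm from the hinge line along the lid and 36 mm outside it. Below it a front apron hangs that closes the dish's open front when shut; the lid is 112 mm wide with side walls. Axes are the lid's.
There are look-alikes about, which are no part of the job. What is shaped like the cup but blue or brown is not meant. Several things look just like the tray: the one meant starts farthest from the robot's base.

How it is judged:
By the outcome, as a careful person would: the job done as asked, in the order asked, and still so for the second after the job is handed in, with the robot touching nothing.
It also fails if it takes over 66 s, if anything falls off the work surface, if the arm or the gripper's body presses on something with over 40 N, if the wrist force passes 120 N, or if a joint passes its speed limit or range.

### The arm

A 6-joint arm with a two-finger parallel gripper is mounted at the origin on the work surface. World frame = base frame: x ahead of the robot, y to its left, z up, the work surface at z = 0. Lengths are in m, angles in degrees, forces in N, time in s.
With the tool pointing down it reaches from about 0.4 to 0.825 m from the base axis. Payload 7 kg.
Tool frame: the origin (TCP) lies on the centre line of the jaws, within the pads' length; the fingertips stand 19 mm ahead of it and the grasp point (between the pads) is the TCP (r.tip_extent is the distance from the TCP to the fingertips, in m); z points along the fingers, y is the line along which they close (so a half turn about z gives the same grasp; the last joint's range is limited). The gripper opens to 88 mm and grips with 3 to 60 N. Pads are 19 mm wide; open, the fingers measure 130 mm over their backs; the gripper's body (78 mm by 193 mm) begins 47 mm behind the grasp point.
Start: joints at [-49.211, 20.546, 0.682, 0, -70.136, -16.507], TCP at [0.278, -0.615, 0.246] pointing down, gripper open.
Joint ranges: [-176.03, 176.03], [-82.01, 121.73], [-58.28, 71.71], [-173.87, 95.51], [-174.79, -0.11], [-173.66, 173.66]. Speed limits (degrees/s): [136.94, 136.94, 172.46, 180, 180, 180].

### API

Orientations are given as [roll, pitch, yaw] about the fixed x, y, z axes, in that order (R = Rz(yaw) Ry(pitch) Rx(roll)).
In Python, from plant import r gives the robot as it stands. The module is installed in compiled form; this text tells all that it offers.
- The arm moves only by the tool jog_arm, never from a script. Its argument "deltas" is a list that holds one entry, the list of rows, each a list of 5 numbers: the opening, from -1 (shut) to 1 (fully open), then the shift along the world's x, y, z in cm, then the turn about the world's z in rad. In form: [[[claw, dx, dy, dz, turn], ...]]. A call has 1 to 8 rows; each row shifts and turns the commanded pose from where the row before left it; what a row does not reach is not made up. A row lasts 1/8 s, in which the tool goes at most 62.5 mm and 10.7 degrees, less where a joint would pass 70% of its speed; a pose out of reach is approached as far as the arm can. A call with a gripper value outside its range is refused whole. The fingers move at their own pace and stop on an object; "force" is the grip in N (left out, the last holds). Time passes only in rows, so rows that do not move let the fingers close. It gives the time, the measured TCP pose, the force, the opening and the grip force at its end, in the units of the state.
- r.get_state(): the state, without advancing time (a new reading comes with each control period).
- r.capture(name): name is "side" or "top" or "wrist"; returns the picture (480x640x3 uint8, blue, green, red); there is no depth.
- r.camera_info(name): a dict with "fx", "fy", "cx", "cy" (pixels), "view" (4x4, takes a point from world to camera coordinates). Camera axes: x right, y up, looking along -z (the intrinsics and any distortion apply to the point x, -y, -z); pixel columns grow to the right and rows downward; lengths in m; the calibration is good to about 2 mm. A picture is of the moment at which its call begins: read the wrist's pose just before it. camera_info takes no time and is no camera call; for the wrist camera it gives the pose at the moment of the call.
- r.close_job(): hands the job in; it is judged then, once.
The state is a dict: "time_s": time; "joints": joint angles; "qd": joint speeds; "joint_torque": joint torques, N m; "tcp_pos": TCP position; "eef_rot": TCP orientation; "contact_force": force on the tool from outside, world axes, zero at the start; "moment": the same for the moment, N m; "gripper_width": finger opening in m; "gripper_force": force on a finger pad.
Only numpy, scipy, OpenCV 4.12 (cv2) and the standard library are available. Lean on these libraries where they do the work, as an engineer would, in place of code of your own. Each camera call takes 0.05 s, during which the arm holds its last target. There are 200 camera calls.

## Working session

There is one attempt and no reset: what is moved stays moved. The work goes in short steps, Python scripts to look and compute and a tool call to move; the robot and the scene stay as the last step left them, time stands still between calls to the robot, and variables do not carry over. Pictures are saved under pics/ and viewed, at most 10 in all, crops included, and the job is handed in when it is done.

Besides the shell and the picture viewer there is one more tool, called after "Request:" by a JSON object that holds its "op" and its "data", one argument or row to a line. jog_arm: Moves the arm, as the interface text tells. Its arguments: {"type":"object","properties":{"deltas":{"type":"array"},"force":{"type":"number"}},"required":["deltas"]}

```bash
mkdir -p pics; python3 - <<'E'
from plant import r
import cv2,numpy as np
for n in("top","side"):
    cv2.imwrite(f"pics/{n}0.png",r.capture(n)); i=r.camera_info(n); print(n,{k:(np.round(v,4).tolist()) for k,v in i.items()})
s=r.get_state();print(s)
E
```

```text
top {'fx': 545.6704, 'fy': 545.6704, 'cx': 321.5461, 'cy': 245.4706, 'view': [[-0.0133, -0.9998, 0.013, -0.0591], [0.9818, -0.0106, 0.1894, -0.5722], [-0.1892, 0.0152, 0.9818, -0.9762], [0.0, 0.0, 0.0, 1.0]]}
side {'fx': 541.1725, 'fy': 541.1725, 'cx': 330.3542, 'cy': 248.7436, 'view': [[-0.9315, -0.3633, 0.0173, 0.5207], [0.2544, -0.6168, 0.7449, -0.2509], [-0.2599, 0.6983, 0.667, -1.0762], [0.0, 0.0, 0.0, 1.0]]}
{'time_s': 0.1, 'joints': array([-4.92110164e+01,  2.05880509e+01,  6.39916214e-01, -1.87168873e-02,
       -7.01357824e+01, -1.65057152e+01]), 'qd': array([ 0.05917398, -0.17634737,  0.09800407,  0.16129519,  0.13979354,
        0.06267121]), 'joint_torque': array([-4.01343505e-04, -5.84164560e+01,  2.93749666e+01,  7.01539814e+00,
        1.00860855e-02, -4.98177781e-05]), 'tcp_pos': array([ 0.27739831, -0.61492273,  0.24471193]), 'eef_rot': array([ 1.79914541e+02, -6.97316842e-03, -1.55723099e+02]), 'contact_force': array([-0.41430305,  0.11565999, -0.09234616]), 'moment': array([-0.00650674, -0.03224436,  0.02390973]), 'gripper_force': 0.0, 'gripper_width': 0.08763296357227386}
```

View pics/top0.png

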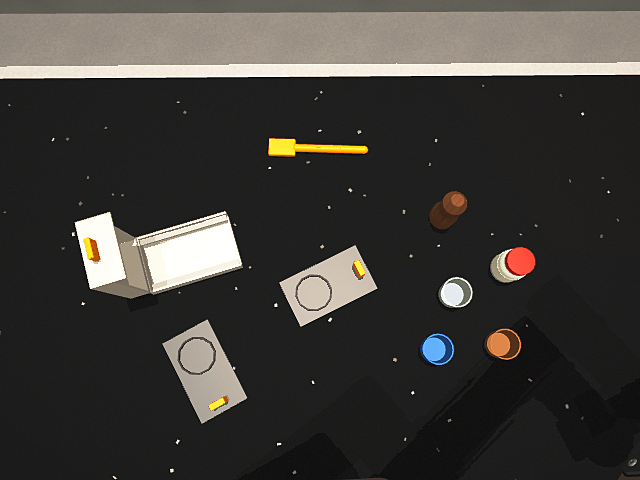

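View pics/side0.png

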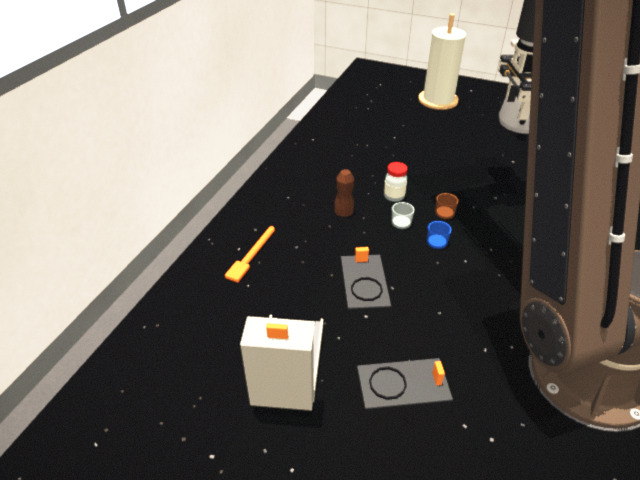

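Candidates in the top view:
- **Cup:** clear at (456,293), blue at (437,349), brown at (503,344). I want the clear one.
- **Tray:** (328,285) and (205,372). I want the one farthest from the base.

Next I measure these.

```bash
cat > h.py <<'E'
import numpy as np,cv2
from plant import r
def ray(n,uv,i=None):
    i=i or r.camera_info(n); V=np.array(i["view"]); R=V[:3,:3]
    d=R.T@np.array([(uv[0]-i["cx"])/i["fx"],-(uv[1]-i["cy"])/i["fy"],-1.]); return -R.T@V[:3,3],d
def plane(n,uv,z,i=None):
    c,d=ray(n,uv,i); return c+d*(z-c[2])/d[2]
def tri(*rays):
    A=np.zeros((3,3));b=np.zeros(3)
    for c,d in rays:
        d=d/np.linalg.norm(d);P=np.eye(3)-np.outer(d,d);A+=P;b+=P@c
    p=np.linalg.solve(A,b)
    return p,[float(np.linalg.norm((np.eye(3)-np.outer(d,d)/(d@d))@(p-c))) for c,d in rays]
def proj(n,p,i=None):
    i=i or r.camera_info(n);V=np.array(i["view"]);q=V[:3,:3]@p+V[:3,3]
    return np.array([i["cx"]+i["fx"]*q[0]/-q[2],i["cy"]-i["fy"]*q[1]/-q[2]])
def blobs(m,amin=30):
    cs,_=cv2.findContours(m.astype(np.uint8),cv2.RETR_EXTERNAL,cv2.CHAIN_APPROX_NONE)
    return [c for c in cs if cv2.contourArea(c)>amin]
E
python3 - <<'E'
from h import *
np.set_printoptions(precision=4,suppress=True)
for n in("top","side"):
    im=cv2.imread(f"pics/{n}0.png");hsv=cv2.cvtColor(im,cv2.COLOR_BGR2HSV);H,S,V=cv2.split(hsv)
    print(n,"ORANGE")
    for c in blobs((H>3)&(H<32)&(S>170)&(V>120),20):
        print(cv2.boundingRect(c),cv2.contourArea(c),np.array(cv2.minAreaRect(c)[0]))
    print(n,"GREY")
    for c in blobs((S<70)&(V>60 if n=="top" else V>45)&(np.arange(480)[:,None]>(90 if n=="top" else 180)),200):
        ap=cv2.approxPolyDP(c,4,True)[:,0]
        z=.004 if n=="top" else .004
        print(cv2.boundingRect(c),cv2.contourArea(c))
        for p in ap[:12]: print("   ",p,plane(n,p,.004)[:2],plane(n,p,.03)[:2])
E
```

```text
top ORANGE
(209, 396, 19, 15) 107.0 [218. 403.]
(487, 329, 32, 29) 296.5 [500.5275 340.5535]
(353, 260, 13, 18) 109.0 [358.6 268.7]
(84, 238, 16, 24) 227.5 [ 91.4859 249.2725]
(268, 138, 100, 19) 939.5 [317.4961 149.0623]
top GREY
(162, 319, 85, 105) 4565.0
    [207 319] [0.4392 0.1562] [0.4376 0.1512]
    [162 343] [0.3947 0.2408] [0.3942 0.2337]
    [201 423] [0.2469 0.1623] [0.2501 0.1571]
    [246 398] [0.2907 0.0792] [0.2928 0.076 ]
(438, 277, 35, 31) 793.0
    [452 277] [ 0.5153 -0.3228] [ 0.5119 -0.3162]
    [438 296] [ 0.4782 -0.2932] [ 0.4757 -0.2872]
    [446 306] [ 0.4585 -0.3078] [ 0.4565 -0.3015]
    [460 307] [ 0.4563 -0.335 ] [ 0.4543 -0.3281]
    [469 302] [ 0.4658 -0.3533] [ 0.4636 -0.3459]
    [472 290] [ 0.4892 -0.3607] [ 0.4864 -0.3531]
    [466 280] [ 0.509  -0.3501] [ 0.5058 -0.3428]
(490, 249, 36, 34) 451.5
    [511 249] [ 0.5701 -0.444 ] [ 0.5653 -0.4344]
    [490 264] [ 0.5403 -0.3998] [ 0.5363 -0.3913]
    [493 276] [ 0.5163 -0.4041] [ 0.5129 -0.3954]
    [503 282] [ 0.5042 -0.423 ] [ 0.5011 -0.4139]
    [525 275] [ 0.5176 -0.4677] [ 0.5142 -0.4574]
    [505
[... 3166 characters left out ...]
7]
    [639 297] [-0.0932 -0.2623] [-0.0827 -0.2317]
    [639 252] [-0.0986 -0.4295] [-0.0879 -0.3941]
(383, 181, 32, 49) 959.0
    [384 181] [ 0.58   -0.4791] [ 0.5709 -0.4422]
    [383 194] [ 0.5639 -0.4172] [ 0.5553 -0.3822]
    [394 202] [ 0.525  -0.3933] [ 0.5175 -0.3589]
    [392 225] [ 0.5018 -0.2953] [ 0.495  -0.2638]
    [409 227] [ 0.4585 -0.3044] [ 0.453  -0.2726]
    [414 207] [ 0.4683 -0.3925] [ 0.4625 -0.3582]
    [401 200] [ 0.5097 -0.4096] [ 0.5027 -0.3747]
    [407 181] [ 0.5186 -0.5048] [ 0.5113 -0.4672]
(0, 181, 247, 276) 33934.0
    [246 181] [ 0.9451 -0.3261] [ 0.9253 -0.2937]
    [  0 181] [ 1.5821 -0.0591] [ 1.5438 -0.0344]
    [  0 456] [0.9462 0.5633] [0.9265 0.5698]
```

Tray A centres at about (.502,-.078), 0.51 m from the base, and tray B at about (.343,.160), 0.38 m. So the tray is A at pixel (328,285), and the cup is the clear one at (456,293). I'll move the wrist camera over them and check.

Request:
{"op": "jog_arm", "data": {
  "deltas": [
    [[1, 2.1, 4.3, 0.5, 0.13], [1, 2.1, 4.3, 0.5, 0.13], [1, 2.1, 4.3, 0.5, 0.13], [1, 2.1, 4.3, 0.5, 0.13], [1, 2.1, 4.3, 0.5, 0.13], [1, 2.1, 4.3, 0.5, 0.13], [1, 2.1, 4.3, 0.5, 0.13], [1, 2.1, 4.3, 0.5, 0.14]]
  ],
  "force": 20
}}

```text
time_s: 1.1
tcp_pos: [0.4458, -0.2697, 0.2856]
eef_rot: [180.0, 0.0, -95.3]
contact_force: [1.5, -0.2, -0.8]
gripper_width: 0.0875
gripper_force: 0.0
```

Request:
{"op": "jog_arm", "data": {
  "deltas": [
    [[1, 0, 0, 0, 0], [1, 0, 0, 0, 0]]
  ]
}}

```text
time_s: 1.35
tcp_pos: [0.4454, -0.2711, 0.2853]
eef_rot: [180.0, 0.0, -95.6]
contact_force: [0.3, -0.5, -0.4]
gripper_width: 0.0879
gripper_force: 0.0
```

```bash
python3 - <<'E'
from h import *
np.set_printoptions(precision=4,suppress=True)
i=r.camera_info("wrist");im=r.capture("wrist");cv2.imwrite("pics/w1.png",im);np.save("w1.npy",i,allow_pickle=True)
s=r.get_state();print(s["time_s"],s["tcp_pos"],s["eef_rot"],i["fx"],i["cx"],i["cy"],np.linalg.inv(i["view"]))
for z in(.05,0.):
  for p in((0,0),(639,0),(0,479),(639,479)):print(plane("wrist",p,z,i))
for n,p in dict(cup=(.487,-.325,.046),seat=(.489,-.05,.004)).items():print(n,proj("wrist",np.array(p),i))
E
```

```text
1.4 [ 0.4452 -0.2716  0.2852] [179.9621   0.0053 -95.6173] 348.4645064566497 316.87488087229815 243.26903257674687 [[-0.9952 -0.0949 -0.0237  0.439 ]
 [ 0.0978 -0.964  -0.2474 -0.3382]
 [ 0.0006 -0.2485  0.9686  0.4233]
 [ 0.      0.      0.      1.    ]]
[ 0.7208 -0.5063  0.05  ]
[ 0.1242 -0.4478  0.05  ]
[0.9017 0.0395 0.05  ]
[0.0507 0.1237 0.05  ]
[ 0.7585 -0.5288  0.    ]
[ 0.0821 -0.4625  0.    ]
[0.9637 0.0901 0.    ]
[-0.0013  0.1856  0.    ]
cup [272.8826 171.2285]
seat [300.9992 373.1322]
```

View pics/w1.png

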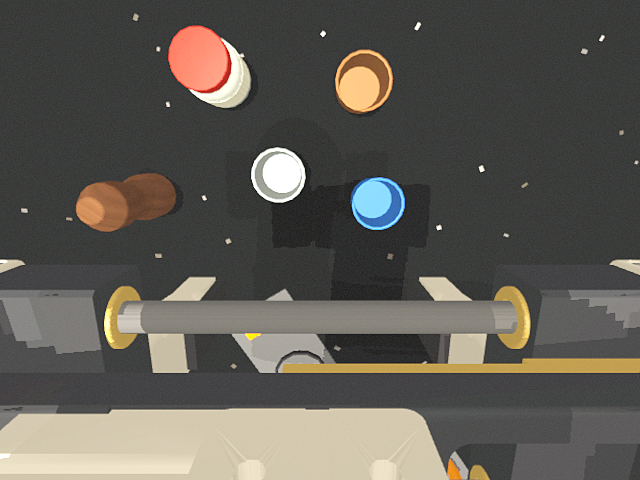

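The wrist view shows the clear cup at (278,175), blue (378,204), brown (364,80), the jar at about (215,65) and the mill at about (130,200). The tray is mostly hidden behind the gripper. The cup choice is confirmed, so now I measure its rim in three views.

```bash
python3 - <<'E'
from h import *
np.set_printoptions(precision=4,suppress=True)
i=np.load("w1.npy",allow_pickle=True).item();w=cv2.imread("pics/w1.png")
def cup(im,box,thr):
    x,y,a,b=box;g=cv2.cvtColor(im,cv2.COLOR_BGR2GRAY)[y:b,x:a]
    c=max(blobs(g>thr),key=cv2.contourArea);h=cv2.convexHull(c);e=cv2.fitEllipse(h)
    print(np.array(e[0])+[x,y],e[1]);return np.array(e[0])+[x,y]+0.0
cw=cup(w,(235,135,322,215),75)
t=cv2.imread("pics/top0.png");s=cv2.imread("pics/side0.png")
ct=cup(t,(430,270,482,315),60)
cs=cup(s,(385,201,418,232),70)
print(tri(ray("wrist",cw,i),ray("top",ct)))
for z in(.046,.036):print(plane("wrist",cw,z,i),plane("top",ct,z))
# jar cap, mill
for n,im,I in(("wrist",w,i),("top",t,None)):
    H,S,V=cv2.split(cv2.cvtColor(im,cv2.COLOR_BGR2HSV));m=((H<4)|(H>174))&(S>170)&(V>120)
    c=max(blobs(m),key=cv2.contourArea);e=cv2.minEnclosingCircle(c)[0];print("cap",e,plane(n,e,.095,I))
print("mill base/top",plane("wrist",(152,197),.02,i),plane("wrist",(103,206),.12,i))
cv2.imwrite("pics/cc.png",np.hstack([cv2.resize(t[255:330,420:500],(640//2,300)),cv2.resize(s[195:240,380:428],(320,300))]))
E
```

```text
[277.7802 174.618 ] (54.309852600097656, 56.217594146728516)
[455.1942 292.5255] (31.060583114624023, 34.34844207763672)
[401.4112 213.8692] (26.006847381591797, 29.216020584106445)
(array([ 0.4829, -0.3203,  0.0313]), [0.0010571474500382894, 0.0010571474500382352])
[ 0.4823 -0.321   0.046 ] [ 0.4803 -0.3164  0.046 ]
[ 0.4834 -0.3205  0.036 ] [ 0.4814 -0.319   0.036 ]
cap (208.0, 65.5) [ 0.5248 -0.4206  0.095 ]
cap (520.0908813476562, 261.5454406738281) [ 0.5302 -0.4251  0.095 ]
mill base/top [ 0.633  -0.3088  0.02  ] [ 0.6292 -0.3126  0.12  ]
```

View pics/cc.png

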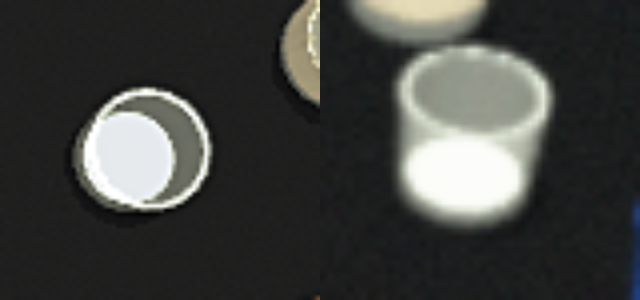

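The crop shows the clear glass cup standing upright. The rim centres are about top (458.5,292) and side (403.2,208.8). Next I triangulate the rim, seat, tab, handle and dish edges.

```bash
python3 - <<'E'
from h import *
np.set_printoptions(precision=4,suppress=True)
i=np.load("w1.npy",allow_pickle=True).item()
T=cv2.imread("pics/top0.png");S=cv2.imread("pics/side0.png")
print("rim",tri(ray("wrist",(278.3,174.3),i),ray("top",(458.5,291.8)),ray("side",(403.2,208.8))))
def ring(im,box,q=35):
    x,y,a,b=box;g=cv2.cvtColor(im,cv2.COLOR_BGR2GRAY)[y:b,x:a]
    m=(g<q).astype(np.uint8); n,l,st,ce=cv2.connectedComponentsWithStats(m,connectivity=8)
    o=[]
    for k in range(1,n):
        xx,yy,w,h,A=st[k]
        if xx>0 and yy>0 and xx+w<a-x and yy+h<b-y and w>20:
            e=cv2.fitEllipse(cv2.convexHull(max(blobs(l==k,1),key=cv2.contourArea)));o.append(np.array(e[0])+[x,y]);print(o[-1],e[1])
    return o[0] if o else None
rt=ring(T,(290,268,338,318),60);rs=ring(S,(346,272,388,305),40)
print("ring",tri(ray("top",rt),ray("side",rs)) if rt is not None and rs is not None else 0, plane("top",rt if rt is not None else (314,293),.01))
# tray edges/corners
qt=np.array([[.5815,-.1332],[.5094,.0175],[.4235,-.0231],[.4953,-.1742]])
print("sizes",[np.linalg.norm(qt[k]-qt[k-1]) for k in range(4)],qt.mean(0))
# triangulated tray corners
for a,b in(((355,245),(340,256)),((279,282),(348,308)),((300,326),(391,305)),((377,288),(379,254))):print("corner",tri(ray("top",a),ray("side",b)))
# orange tops: brighter face
for n,im in(("top",T),("side",S)):
    for nm,(x,y,w,h) in (dict(tab=(350,257,19,24),hand=(81,234,22,32)) if n=="top" else dict(tab=(352,243,20,22),hand=(264,324,28,20))).items():
        c=im[y:y+h,x:x+w];print(n,nm);print(c[...,1])
E
```

```text
rim (array([ 0.4823, -0.322 ,  0.0442]), [0.0009053049916271186, 0.0013084572623191847, 0.00108768470896817])
ring 0 [ 0.4864 -0.0508  0.01  ]
sizes [np.float64(0.09545386320102502), np.float64(0.16705957021374143), np.float64(0.09501142036618543), np.float64(0.16729151203811865)] [ 0.5024 -0.0783]
corner (array([ 0.5837, -0.133 ,  0.0029]), [0.0019257296198072105, 0.0019257296198071296])
corner (array([0.5099, 0.0177, 0.0016]), [0.00028447594689622296, 0.00028447594689629105])
corner (array([ 0.4237, -0.0231,  0.0057]), [0.00021040902924131716, 0.00021040902924141224])
corner (array([ 0.4971, -0.1738,  0.0053]), [0.001955951229621061, 0.0019559512296210197])
top tab
[[190 190 189 189 189 190 190 190 190 193 206 120  23  26  31  29  31  29
   31]
 [192 192 189 189 191 189 190 190 189 191 199 218  37  19  30  31  32  31
   32]
 [193 191 193 193 191 189 188 188 191 190 195 206 118  24  28  31  29  32
   31]
 [193 195 194 196 195 188 186 177 231 106 190 199 220  37  19  28  30  33
   32]
 [193 194 195 197 103 176 230 255 254 226 189 194 207 118  23  26  28  31
   32]
 [193 195 199 150 2
[... 8037 characters left out ...]
255 255 255 254 251 213 209 209 196 194 193 184 167 169 171 157 153 140
  142 144 144 136 139 154 211 248 255 255]
 [255 255 255 255 254 243 253 252 232 227 236 251 227 222 220 216 213 213
  212 214 210 195 193 204 228 244 255 255]
 [255 255 255 255 255 254 255 255 254 254 254 255 254 254 254 254 254 254
  254 254 252 232 226 239 253 254 255 255]
 [255 255 255 255 255 255 255 255 255 255 255 255 255 255 255 255 255 255
  255 255 255 254 254 254 255 255 255 255]
 [255 255 255 255 255 255 255 255 255 255 255 255 255 255 255 255 255 255
  255 255 255 255 255 255 255 255 255 255]
 [255 255 255 255 255 255 255 255 255 255 255 255 255 255 255 255 255 255
  255 255 255 255 255 255 255 255 255 255]]
```

Cup at (.482,-.322), rim height 44 mm, which fits the given 46 mm. The tray measures 167x95 mm, so that fits too. Now I grasp the cup.

Request:
{"op": "jog_arm", "data": {
  "deltas": [
    [[1, 1.8, -2.5, -1, 0], [1, 1.9, -2.5, -2, 0], [1, 0, 0, -5, 0], [1, 0, 0, -5, 0], [1, 0, 0, -5, 0], [1, 0, 0, -4, 0], [1, 0, 0, -3.1, 0], [1, 0, 0, 0, 0]]
  ],
  "force": 12
}}

```text
time_s: 2.4
tcp_pos: [0.4799, -0.3217, 0.032]
eef_rot: [179.7, 0.1, -95.7]
contact_force: [1.1, 0.2, 0.9]
gripper_width: 0.0874
gripper_force: 0.0
```

Request:
{"op": "jog_arm", "data": {
  "deltas": [
    [[-1, 0, 0, 0, 0], [-1, 0, 0, 0, 0], [-1, 0, 0, 0, 0], [-1, 0, 0, 0, 0], [-1, 0, 0, 0, 0]]
  ]
}}

```text
time_s: 3.02
tcp_pos: [0.483, -0.3214, 0.0355]
eef_rot: [-179.9, -0.0, -95.5]
contact_force: [-1.3, -0.6, 6.5]
gripper_width: 0.0577
gripper_force: 12.0
```

Request:
{"op": "jog_arm", "data": {
  "deltas": [
    [[-1, 0, 0, 3, 0], [-1, 0, 0, 4, 0], [-1, 0.1, 4.5, 1, 0], [-1, 0.1, 4.5, 0, 0], [-1, 0.1, 4.5, 0, 0], [-1, 0.1, 4.5, 0, 0], [-1, 0.1, 4.5, 0, 0], [-1, 0.1, 4.7, 0, 0]]
  ]
}}

```text
time_s: 4.03
tcp_pos: [0.4883, -0.0478, 0.1147]
eef_rot: [-180.0, 0.0, -95.6]
contact_force: [0.8, 0.6, -1.7]
gripper_width: 0.0575
gripper_force: 12.0
```

Request:
{"op": "jog_arm", "data": {
  "deltas": [
    [[-1, 0, 0, -2, 0], [-1, 0, 0, -2, 0], [-1, 0, 0, -1, 0], [-1, 0, 0, 0, 0]]
  ]
}}

```text
time_s: 4.53
tcp_pos: [0.4881, -0.0495, 0.0641]
eef_rot: [179.9, -0.0, -95.6]
contact_force: [-0.3, -0.6, -0.6]
gripper_width: 0.0578
gripper_force: 12.0
```

```bash
python3 - <<'E'
from h import *
np.set_printoptions(precision=4,suppress=True)
s=r.get_state();print(s["tcp_pos"],s["eef_rot"],s["contact_force"],s["gripper_width"])
a=r.capture("top");b=r.capture("side");cv2.imwrite("pics/t2.png",a);cv2.imwrite("pics/s2.png",b)
p=proj("top",np.array([.4886,-.0494,.004]));q=proj("side",np.array([.4886,-.0494,.004]));print(p,q)
x,y=int(q[0])-45,int(q[1])-70;cv2.imwrite("pics/c2.png",np.hstack([cv2.resize(a[230:330,270:390],(400,400)),cv2.resize(b[y:y+100,x:x+100],(400,400))]));print(x,y)
E
```

```text
[ 0.4881 -0.0495  0.0641] [179.9192  -0.0337 -95.5649] [-0.2623 -0.6066 -0.5888] 0.05779645498676639
[313.2962 292.1773] [366.9733 289.569 ]
321 219
```

View pics/c2.png

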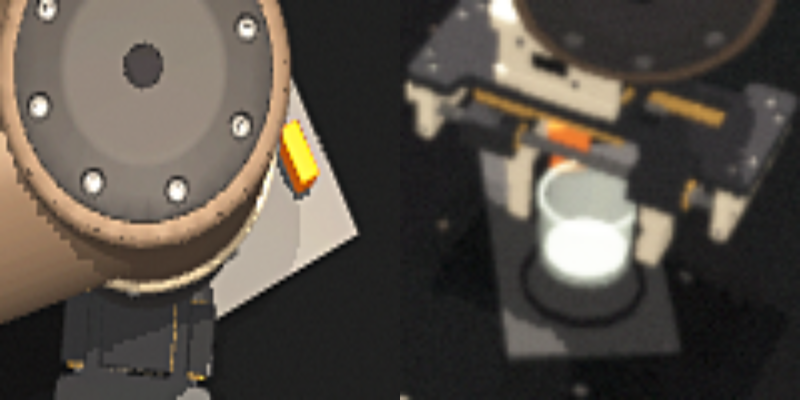

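The crop shows the cup held upright just above the fence ring and in line with it: ring at about (583,285), cup foot at about (585,250). Lowering and releasing.

Request:
{"op": "jog_arm", "data": {
  "deltas": [
    [[-1, 0, 0, -1, 0], [-1, 0, 0, -1, 0], [-1, 0, 0, -0.4, 0], [-1, 0, 0, 0, 0], [-1, 0, 0, 0, 0]]
  ]
}}

```text
time_s: 5.25
tcp_pos: [0.4887, -0.0493, 0.0406]
eef_rot: [-180.0, -0.0, -95.6]
contact_force: [0.3, -0.1, -1.1]
gripper_width: 0.0579
gripper_force: 12.0
```

Request:
{"op": "jog_arm", "data": {
  "deltas": [
    [[0, 0, 0, 0, 0], [1, 0, 0, 0, 0], [1, 0, 0, 0, 0], [1, 0, 0, 4, 0], [1, 0, 0, 5, 0], [1, 0, -3, 5, 0], [1, 0, -4, 5, 0], [1, 0, -4, 3, 0]]
  ]
}}

```text
time_s: 6.25
tcp_pos: [0.4891, -0.1593, 0.2625]
eef_rot: [-179.8, 0.0, -95.5]
contact_force: [0.6, 0.4, -0.8]
gripper_width: 0.0881
gripper_force: 0.0
```

Request:
{"op": "jog_arm", "data": {
  "deltas": [
    [[1, 1.2, 4, 2, -0.16], [1, 1.2, 4, 0, -0.16], [1, 1.2, 4, 0, -0.16], [1, 1.2, 4, 0, -0.16], [1, 1.2, 4, 0, -0.16], [1, 0, 4, 0, -0.16], [1, 0, 4, 0, -0.16], [1, 0, 0, 0, 0]]
  ]
}}

```text
time_s: 7.25
tcp_pos: [0.5484, 0.1239, 0.2791]
eef_rot: [180.0, -0.0, -159.7]
contact_force: [0.0, -0.9, -0.3]
gripper_width: 0.0877
gripper_force: 0.0
```

```bash
python3 - <<'E'
from h import *
np.set_printoptions(precision=4,suppress=True)
s=r.get_state();print(s["time_s"],s["tcp_pos"],s["eef_rot"])
i=r.camera_info("wrist");w=r.capture("wrist");np.save("w3.npy",i,allow_pickle=True)
b=r.capture("side");cv2.imwrite("pics/w3.png",w);cv2.imwrite("pics/s3.png",b);cv2.imwrite("pics/t3.png",r.capture("top"))
cv2.imwrite("pics/c3.png",np.hstack([cv2.resize(w,(480,360)),cv2.resize(b[240:330,320:400],(320,360))]))
E
```

```text
7.25 [0.5484 0.1239 0.2791] [ 179.9913   -0.0148 -159.697 ]
```

View pics/c3.png

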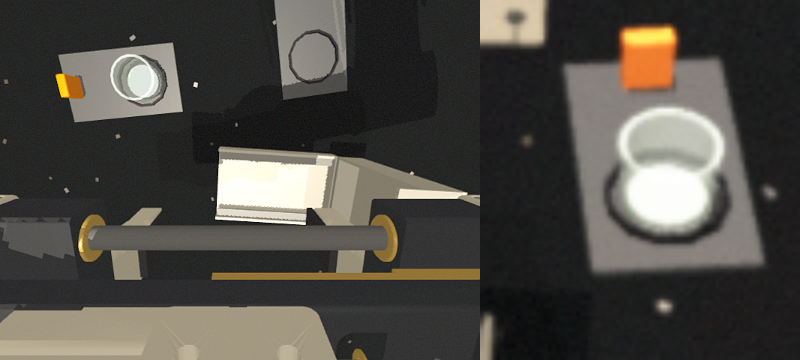

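The cup stands upright inside the ring, and the side crop at right shows the foot centred. The wrist view shows the tray and, at about (217-335,148-222), the dish with its front at the left. I'll zoom in for dish corners.

```bash
python3 - <<'E'
from h import *
w=cv2.imread("pics/w3.png");t=cv2.imread("pics/t0.png") if 0 else cv2.imread("pics/top0.png")
A=cv2.resize(w[185:310,280:450],(680,500),interpolation=cv2.INTER_NEAREST)
cv2.imwrite("pics/c4.png",A)
E
```

```text
(no output)
```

View pics/c4.png

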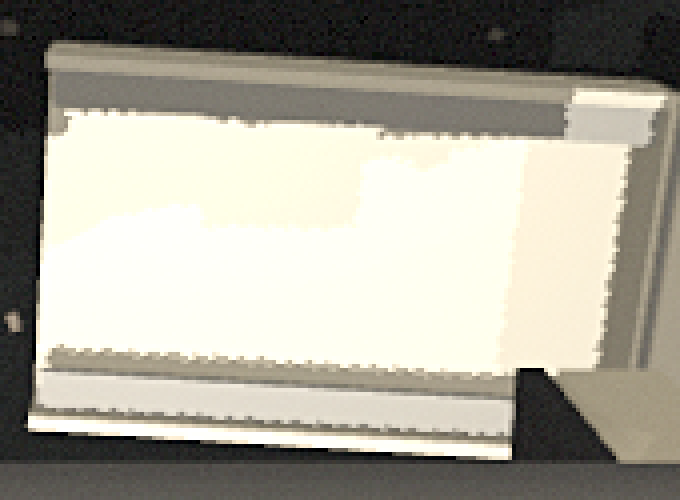

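The crop at 4x (origin 280,185) shows front corners of the wall tops at crop (48,43) and (28,430). The outer rim runs along the top to (665,84) and along the bottom to (510,460).

```bash
python3 - <<'E'
from h import *
np.set_printoptions(precision=4,suppress=True)
i=np.load("w3.npy",allow_pickle=True).item();w=cv2.imread("pics/w3.png")
f=lambda u,v:np.array([280+(u)/4-.4,185+v/4-.4])
z=.03
P={k:plane("wrist",f(*p),z,i)[:2] for k,p in dict(A=(48,43),A2=(665,84),B=(28,431),B2=(510,461)).items()}
for k in P:print(k,P[k])
ang=lambda d:np.degrees(np.arctan2(d[1],d[0]))
print("yaw",ang(P["A2"]-P["A"]),ang(P["B2"]-P["B"]),"front",ang(P["B"]-P["A"])-90+180,"width",np.linalg.norm(P["A"]-P["B"]))
print("inA mouth mid",(P["A"]+P["B"])/2)
for k,uv in dict(A=(226.,212.)).items(): print("tri",tri(ray("wrist",f(48,43),i),ray("top",uv)))
print("camera",np.linalg.inv(i["view"])[:3,3])
# lines by Canny-free: tray corners in w3 at z=.004
H,S,V=cv2.split(cv2.cvtColor(w,cv2.COLOR_BGR2HSV))
m=((V>75)|(S>150)&(V>60)).astype(np.uint8);m[:,255:]=0;m[:50]=0;m[190:]=0
c=max(blobs(m),key=cv2.contourArea);ap=cv2.approxPolyDP(c,5,True)[:,0];print(ap.tolist())
Q=[plane("wrist",p,.004,i)[:2] for p in ap];print(np.array(Q))
# tab centre: orange blob, handle
for n,im,I in(("wrist",w,i),("top",cv2.imread("pics/top0.png"),None)):
    h,s,v=cv2.split(cv2.cvtColor(im,cv2.COLOR_BGR2HSV));mm=(h>3)&(h<32)&(s>170)&(v>120)
    for c in blobs(mm,40):print(n,cv2.boundingRect(c))
print("tabpred",proj("wrist",np.array([.5308,-.1379,.042]),i),plane("top",(359.3,267),.042))
# hinge & lid in top: handle tip centre
print(tri(ray("top",(88.5,248)),ray("side",(276.5,327.5))),tri(ray("top",(74,222)),ray("side",(246,316))),tri(ray("top",(89,287)),ray("side",(323,318))))
E
```

```text
A [0.5375 0.089 ]
A2 [0.4887 0.2542]
B [0.6483 0.1213]
B2 [0.6074 0.2597]
yaw 106.46031973133735 106.45088303846025 front 106.26110949721571 width 0.11539854328888746
inA mouth mid [0.5929 0.1052]
tri (array([0.5202, 0.0795, 0.3905]), [0.03637038688045097, 0.03637038688045101])
camera [0.4858 0.1001 0.4171]
[[230, 57], [78, 73], [83, 97], [74, 103], [81, 129], [92, 131], [99, 162], [243, 148]]
[[ 0.4236 -0.0229]
 [ 0.496  -0.1735]
 [ 0.5184 -0.1638]
 [ 0.528  -0.172 ]
 [ 0.5527 -0.1595]
 [ 0.5506 -0.1475]
 [ 0.5817 -0.1332]
 [ 0.5092  0.0183]]
wrist (74, 98, 38, 34)
top (209, 396, 19, 15)
top (487, 329, 32, 29)
top (353, 260, 13, 18)
top (84, 238, 16, 24)
top (268, 138, 100, 19)
tabpred [ 81.7133 112.8808] [ 0.5315 -0.1374  0.042 ]
(array([0.5377, 0.2977, 0.233 ]), [0.0005926991958331167, 0.0005926991958331946]) (array([0.577 , 0.3132, 0.2578]), [0.004341916182065458, 0.004341916182065417]) (array([0.4699, 0.2786, 0.266 ]), [0.0025348884976791708, 0.0025348884976791274])
```

The dish mouth comes out at (.5947,.1051) with yaw 106.4°, and three edges agree on its centre line to 0.2 mm. The tab is at (.531,-.137) and the tray yaw is 115.6°. The lid stands at about 1.6 rad. Next I grasp the tab along the tray's x, with the jaws only half open so they clear the cup.

Request:
{"op": "jog_arm", "data": {
  "deltas": [
    [[-0.1, -0.3, -5.2, 0, 0.09], [-0.1, -0.3, -5.2, 0, 0], [-0.1, -0.3, -5.2, -1, 0], [-0.1, -0.4, -5.2, -2, 0], [-0.1, -0.4, -5.3, -2, 0], [-0.1, 0, 0, -5, 0], [-0.1, 0, 0, -3, 0], [-0.1, 0, 0, 0, 0]]
  ],
  "force": 50
}}

```text
time_s: 8.4
tcp_pos: [0.5296, -0.1405, 0.1475]
eef_rot: [179.9, -0.2, -154.6]
contact_force: [0.3, 0.5, 1.1]
gripper_width: 0.0395
gripper_force: 0.0
```

```bash
python3 - <<'E'
from h import *
np.set_printoptions(precision=4,suppress=True)
s=r.get_state();print(s["time_s"],s["tcp_pos"],s["eef_rot"],s["gripper_width"])
E
```

```text
8.4 [ 0.5296 -0.1405  0.1475] [ 179.8989   -0.2413 -154.639 ] 0.03952774494132459
```

Request:
{"op": "jog_arm", "data": {
  "deltas": [
    [[-0.1, 0, 0, -4, 0], [-0.1, 0, 0, -4, 0], [-0.1, 0, 0, -3, 0], [-0.1, 0, 0, -1, 0], [-0.1, 0, 0, 0, 0], [-0.1, 0, 0, 0, 0]]
  ]
}}

```text
time_s: 9.15
tcp_pos: [0.5328, -0.1393, 0.031]
eef_rot: [-179.9, 0.1, -154.5]
contact_force: [0.0, 0.3, 0.2]
gripper_width: 0.0391
gripper_force: 0.0
```

Request:
{"op": "jog_arm", "data": {
  "deltas": [
    [[-1, 0, 0, 0, 0], [-1, 0, 0, 0, 0], [-1, 0, 0, 0, 0], [-1, 0, 0, 0, 0]]
  ],
  "force": 50
}}

```text
time_s: 9.65
tcp_pos: [0.5315, -0.1392, 0.0296]
eef_rot: [180.0, -0.0, -154.6]
contact_force: [-0.7, 1.8, 3.7]
gripper_width: 0.0117
gripper_force: 50.0
```

Request:
{"op": "jog_arm", "data": {
  "deltas": [
    [[-1, 0, 0, 0.4, 0], [-1, 0, 0, 0.8, 0], [-1, 1, 0.7, 0.8, -0.02], [-1, 2, 1.3, 0, -0.03], [-1, 2, 1.3, 0, -0.03], [-1, 2, 1.3, 0, -0.03], [-1, 2, 1.3, 0, -0.03], [-1, 1.3, 1, 0, -0.017]]
  ]
}}

```text
time_s: 10.65
tcp_pos: [0.636, -0.0693, 0.0497]
eef_rot: [-180.0, 0.0, -163.6]
contact_force: [0.0, -0.5, -3.3]
gripper_width: 0.0115
gripper_force: 50.0
```

Request:
{"op": "jog_arm", "data": {
  "deltas": [
    [[-1, 0.7, 0.5, 0, 0], [-1, 0.3, 0.1, 0, 0], [-1, 0, 0, 0, 0], [-1, 0, 0, 0, 0]]
  ]
}}

```text
time_s: 11.15
tcp_pos: [0.6441, -0.0647, 0.0494]
eef_rot: [180.0, -0.0, -163.6]
contact_force: [0.6, 0.3, -2.9]
gripper_width: 0.0118
gripper_force: 50.0
```

```bash
python3 - <<'E'
from h import *
np.set_printoptions(precision=4,suppress=True)
s=r.get_state();print(s["time_s"],s["tcp_pos"],s["eef_rot"],s["contact_force"],s["moment"],s["gripper_width"])
b=r.capture("side");cv2.imwrite("pics/s5.png",b);t=r.capture("top");cv2.imwrite("pics/t5.png",t)
cv2.imwrite("pics/c5.png",np.hstack([cv2.resize(b[210:370,220:400],(450,400)),cv2.resize(t[180:310,220:360],(350,400))[:, :350]]))
E
```

```text
11.15 [ 0.6441 -0.0647  0.0494] [ 179.9933   -0.0146 -163.5921] [ 0.6268  0.3227 -2.8638] [-0.2023 -0.0672 -0.0055] 0.011800104481664402
```

View pics/c5.png

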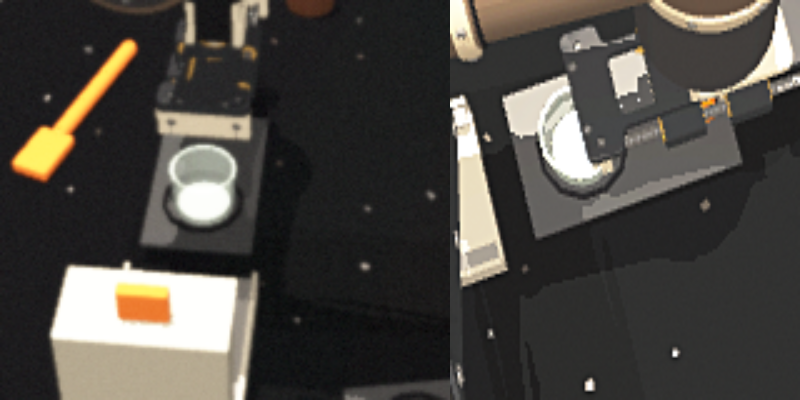

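The loaded tray is held level with the cup upright in the seat. The side view shows the cup at (200,190), the tray heading into the mouth, and the lid open. Next, the tray's lateral offset against the dish centre line.

```bash
python3 - <<'E'
from h import *
np.set_printoptions(precision=4,suppress=True)
n=np.array([.9593,.2823]);d=np.array([-.2823,.9593]);M=np.array([.5947,.1051])
t=cv2.imread("pics/t5.png")
for p in((241.2,211.5),(256,257.3)):
    q=plane("top",p,.024)[:2]-M;print("top lat,long mm",1e3*q@n,1e3*q@d)
s=cv2.imread("pics/s5.png")
for p in((220+142/2.5,210+245/2.5),(220+256/2.5,210+251/2.5),(220+268/2.5,210+118/2.5)):
    for z in(.02,.024):
        q=plane("side",p,z)[:2]-M;print("side",p,1e3*q@n,1e3*q@d)
q=np.array([.6441,-.0647])-M;print("tcp",1e3*q@n,1e3*q@d)
# subpixel front edge corners in top: gray profile along rows
g=cv2.cvtColor(t,cv2.COLOR_BGR2GRAY)
m=np.zeros_like(g);m[200:270,233:345]=(g[200:270,233:345]>55)
c=max(blobs(m),key=cv2.contourArea);ap=cv2.approxPolyDP(c,3,True)[:,0];print(ap.tolist())
E
```

```text
top lat,long mm 46.333154812964715 -28.57440996995933
top lat,long mm -50.12104635938496 -31.399249410880117
side (276.8, 308.0) 46.94130431160511 -27.83352530286059
side (276.8, 308.0) 46.1782385194423 -24.30370803198479
side (322.4, 310.4) -51.5567671936073 -30.90697829650695
side (322.4, 310.4) -51.86990784931462 -27.36312193089139
side (327.2, 257.2) -46.67380083802326 -199.91314250629128
side (327.2, 257.2) -47.00924618731765 -195.5972900971806
tcp -0.5451200000000013 -176.83476000000002
[[241, 211], [255, 257], [335, 233], [332, 219], [344, 216], [344, 200], [266, 200], [266, 204]]
```

Request:
{"op": "jog_arm", "data": {
  "deltas": [
    [[-1, 0, 0, -0.5, -0.02], [-1, 0, 0, -0.5, 0], [-1, -0.28, 0.96, 0, 0], [-1, -0.56, 1.92, 0, 0], [-1, -0.56, 1.92, 0, 0], [-1, 0, 0, 0, 0], [-1, 0, 0, 0, 0]]
  ]
}}

```text
time_s: 12.12
tcp_pos: [0.6306, -0.0155, 0.0396]
eef_rot: [-180.0, 0.0, -164.6]
contact_force: [-0.3, -1.4, -3.4]
gripper_width: 0.0121
gripper_force: 50.0
```

```bash
python3 - <<'E'
from h import *
np.set_printoptions(precision=4,suppress=True)
s=r.get_state();print(s["time_s"],s["tcp_pos"],s["eef_rot"],s["contact_force"],s["moment"],s["gripper_width"])
b=r.capture("side");cv2.imwrite("pics/s6.png",b);t=r.capture("top");cv2.imwrite("pics/t6.png",t)
cv2.imwrite("pics/c6.png",np.hstack([cv2.resize(b[230:370,220:360],(400,400)),cv2.resize(t[190:300,190:300],(400,400))]))
E
```

```text
12.125 [ 0.6306 -0.0155  0.0396] [-179.9969    0.0246 -164.6412] [-0.261  -1.3567 -3.3807] [-0.2795 -0.0029  0.0358] 0.012087372105616657
```

View pics/c6.png

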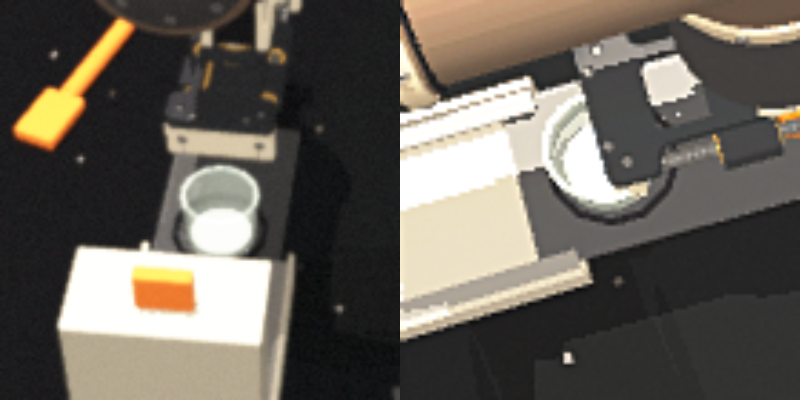

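The tray front is now about 20 mm inside the mouth, under both lips, centred, with low force. The cup is upright. I continue inward.

Request:
{"op": "jog_arm", "data": {
  "deltas": [
    [[-1, -0.28, 0.96, 0, 0], [-1, -0.45, 1.53, 0, 0], [-1, -0.45, 1.53, 0, 0], [-1, -0.45, 1.53, 0, 0], [-1, -0.45, 1.53, 0, 0], [-1, -0.28, 0.96, 0, 0], [-1, 0, 0, 0, 0]]
  ]
}}

```text
time_s: 13.1
tcp_pos: [0.6068, 0.065, 0.0395]
eef_rot: [-180.0, 0.0, -164.6]
contact_force: [0.4, -0.8, -2.5]
gripper_width: 0.0115
gripper_force: 50.0
```

Request:
{"op": "jog_arm", "data": {
  "deltas": [
    [[-1, -0.28, 0.96, 0, 0], [-1, -0.42, 1.44, 0, 0], [-1, -0.42, 1.44, 0, 0], [-1, -0.28, 0.96, 0, 0], [-1, -0.14, 0.48, 0, 0], [-1, -0.14, 0.48, 0, 0], [-1, 0, 0, 0, 0], [-1, 0, 0, 0, 0]]
  ]
}}

```text
time_s: 14.1
tcp_pos: [0.5902, 0.1215, 0.0394]
eef_rot: [180.0, -0.0, -164.7]
contact_force: [-0.6, 0.0, -3.3]
gripper_width: 0.0115
gripper_force: 50.0
```

Request:
{"op": "jog_arm", "data": {
  "deltas": [
    [[-1, 0, 0, -0.2, 0], [-1, 0, 0, -0.2, 0], [-1, -0.06, 0.2, 0, 0], [-1, -0.06, 0.2, 0, 0], [-1, -0.06, 0.19, 0, 0], [-1, 0, 0, 0, 0], [-1, 0, 0, 0, 0]]
  ]
}}

```text
time_s: 14.98
tcp_pos: [0.5884, 0.1278, 0.0354]
eef_rot: [180.0, 0.0, -164.7]
contact_force: [-1.3, 0.5, -3.2]
gripper_width: 0.0117
gripper_force: 50.0
```

Request:
{"op": "jog_arm", "data": {
  "deltas": [
    [[-1, -0.03, 0.1, 0, 0], [-1, -0.03, 0.1, 0, 0], [-1, 0, 0, 0, 0]]
  ]
}}

```text
time_s: 15.35
tcp_pos: [0.5878, 0.1297, 0.0354]
eef_rot: [180.0, 0.0, -164.7]
contact_force: [-1.6, -0.1, -3.4]
gripper_width: 0.0114
gripper_force: 50.0
```

Request:
{"op": "jog_arm", "data": {
  "deltas": [
    [[-1, 0, 0, -0.1, 0], [-1, -0.03, 0.1, 0, 0], [-1, -0.03, 0.1, 0, 0], [-1, 0, 0, 0, 0]]
  ]
}}

```text
time_s: 15.85
tcp_pos: [0.5877, 0.1311, 0.0347]
eef_rot: [-180.0, 0.0, -164.7]
contact_force: [1.8, -5.8, -0.6]
gripper_width: 0.0117
gripper_force: 50.0
```

Request:
{"op": "jog_arm", "data": {
  "deltas": [
    [[-1, -0.03, 0.1, 0, 0], [-1, -0.03, 0.1, 0, 0], [-1, 0, 0, 0, 0]]
  ]
}}

```text
time_s: 16.23
tcp_pos: [0.5878, 0.1315, 0.0351]
eef_rot: [-179.8, 0.0, -164.7]
contact_force: [6.4, -15.2, 0.6]
gripper_width: 0.0117
gripper_force: 50.0
```

Force rose to 16 N along the dish axis with the tab 27 mm inside the mouth, against 26 mm predicted, so the tray is home. Ease off, release and rise.

Request:
{"op": "jog_arm", "data": {
  "deltas": [
    [[-1, 0.04, -0.15, 0, 0], [-1, 0, 0, 0, 0], [-0.4, 0, 0, 0, 0], [-0.4, 0, 0, 0, 0], [-0.4, 0, 0, 2, 0], [-0.4, 0, 0, 5, 0], [-0.4, 0, 0, 6, 0], [-0.4, 0, 0, 6, 0]]
  ]
}}

```text
time_s: 17.23
tcp_pos: [0.5868, 0.1325, 0.2264]
eef_rot: [180.0, 0.0, -164.7]
contact_force: [0.8, 1.6, 0.1]
gripper_width: 0.0264
gripper_force: 0.0
```

Request:
{"op": "jog_arm", "data": {
  "deltas": [
    [[-1, -3, -4, 6, 0], [-1, -5, -2, 4, 0], [-1, -5, 0, 3, 0], [-1, 0, 0, 0, 0]]
  ],
  "force": 30
}}

```text
time_s: 17.73
tcp_pos: [0.4651, 0.0816, 0.3437]
eef_rot: [179.9, 0.5, -164.6]
contact_force: [0.8, -0.1, -1.3]
gripper_width: 0.0004
gripper_force: 0.0
```

```bash
python3 - <<'E'
from h import *
np.set_printoptions(precision=4,suppress=True)
s=r.get_state();print(s["time_s"],s["tcp_pos"],s["eef_rot"],s["joints"],s["gripper_width"])
b=r.capture("side");cv2.imwrite("pics/s7.png",b);t=r.capture("top");cv2.imwrite("pics/t7.png",t)
cv2.imwrite("pics/c7.png",np.hstack([cv2.resize(b[230:430,200:360],(320,400)),cv2.resize(t[190:320,60:270],(480,400))]))
E
```

```text
17.725 [0.4651 0.0816 0.3437] [ 179.8547    0.4598 -164.641 ] [  33.922    -2.3728  -14.4675    0.0088  -77.4231 -108.5642] 0.0003560987210740166
```

View pics/c7.png

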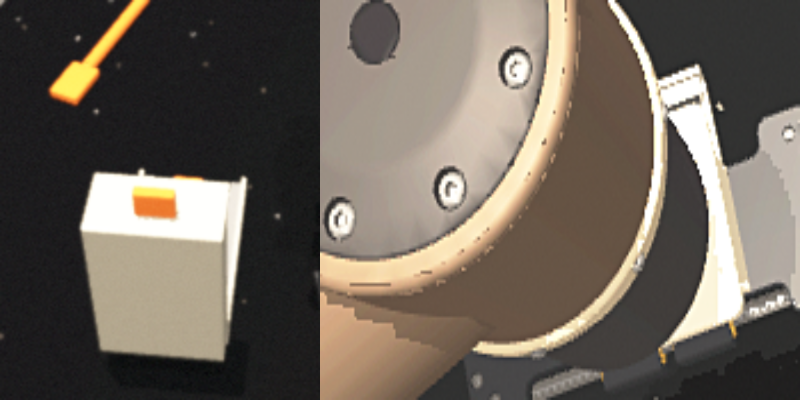

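View budget is used up: this last crop showed the lid upright, its handle at about (155,203), and the tab behind it. From here I check numerically only. Move behind the lid with closed fingers, turned across.

Request:
{"op": "jog_arm", "data": {
  "deltas": [
    [[-1, 0.6, 2.7, 0, 0.17], [-1, 0.6, 3, 0, 0.17], [-1, 0.6, 3, 0, 0.17], [-1, 0.6, 3, 0, 0.17], [-1, 0.7, 3, 0, 0.17], [-1, 0.7, 3, 0, 0.17], [-1, 0.7, 3, 0, 0.17], [-1, 0.7, 3, 0, 0.17]]
  ]
}}

```text
time_s: 18.82
tcp_pos: [0.5191, 0.3199, 0.3373]
eef_rot: [179.9, -0.1, -86.5]
contact_force: [-0.3, -0.2, -0.5]
gripper_width: 0.0008
gripper_force: 0.0
```

Request:
{"op": "jog_arm", "data": {
  "deltas": [
    [[-1, 0.6, 3, 0, 0.17], [-1, 0, 0, 0, 0.04], [-1, 0, 0, 0, 0], [-1, 0, 0, 0, 0]]
  ]
}}

```text
time_s: 19.32
tcp_pos: [0.5246, 0.3484, 0.3386]
eef_rot: [179.9, -0.0, -74.8]
contact_force: [-0.2, 0.3, 0.3]
gripper_width: 0.0004
gripper_force: 0.0
```

```bash
python3 - <<'E'
from h import *
np.set_printoptions(precision=4,suppress=True)
n=np.array([.9593,.2823]);d=np.array([-.2823,.9593]);M=np.array([.5947,.1051])
s=r.get_state();print(s["time_s"],s["tcp_pos"],s["eef_rot"],s["joints"])
q=s["tcp_pos"][:2]-M;print("tcp long past hinge, lat",1e3*(q@d)-180,1e3*q@n)
t=r.capture("top");cv2.imwrite("pics/t8.png",t);h,S,v=cv2.split(cv2.cvtColor(t,cv2.COLOR_BGR2HSV))
for c in blobs((h>3)&(h<32)&(S>170)&(v>120),20):print(cv2.boundingRect(c),np.array(cv2.minAreaRect(c)[0]))
print("tab expected px",proj("top",np.array([*(M+.026*d),.047])),"cup",proj("top",np.array([*(M+.124*d),.05])))
m=(h>18)&(h<32)&(S>170)&(v>230);m[:200]=0;m[330:]=0
for c in blobs(m,10):
    e=cv2.minAreaRect(c)[0];p=plane("top",e,.047)[:2]-M;print("tabtop",e,1e3*p@d,1e3*p@n)
E
```

```text
19.325 [0.5246 0.3484 0.3386] [179.9233  -0.0479 -74.8367] [ 51.3171  13.9181   3.3377  -0.0067 -79.5098 -36.1526]
tcp long past hinge, lat 73.1903796576635 1.4428776468869389
(209, 396, 19, 15) [217.9764 402.9576]
(487, 329, 33, 29) [501.1793 340.0239]
(84, 238, 16, 24) [ 91.4859 249.2725]
(214, 232, 12, 19) [219.8679 241.0377]
(268, 138, 100, 19) [317.4961 149.0623]
tab expected px [218.4871 239.1621] cup [167.924  253.7249]
tabtop (88.15729522705078, 247.84829711914062) 265.69073155632975 55.76028838769762
tabtop (218.38238525390625, 239.0294189453125) 26.121561230516768 0.30737431726530084
```

The tab top measures 26.1 mm long and 0.3 mm lateral, so the tray is exactly home. The lid hasn't moved. Descend behind the lid, then lead it down along its arc.

Request:
{"op": "jog_arm", "data": {
  "deltas": [
    [[-1, 0, 0, -4, 0], [-1, 0, 0, -4, 0], [-1, 0, 0, -3.5, 0], [-1, 0, 0, -1.8, 0], [-1, 0, 0, 0, 0], [-1, 0, 0, 0, 0]]
  ]
}}

```text
time_s: 20.12
tcp_pos: [0.5251, 0.349, 0.2083]
eef_rot: [-179.9, 0.0, -74.8]
contact_force: [0.3, -0.0, 0.5]
gripper_width: 0.0004
gripper_force: 0.0
```

Request:
{"op": "jog_arm", "data": {
  "deltas": [
    [[-1, 0.2, -0.67, 0, 0], [-1, 0.2, -0.67, 0, 0], [-1, 0.2, -0.67, 0, 0], [-1, 0.2, -0.67, 0.1, 0], [-1, 0.2, -0.67, 0.1, 0], [-1, 0.2, -0.67, 0.1, 0], [-1, 0.2, -0.67, 0, 0], [-1, 0.15, -0.48, 0, 0]]
  ]
}}

```text
time_s: 21.12
tcp_pos: [0.54, 0.2963, 0.2097]
eef_rot: [180.0, 0.0, -74.8]
contact_force: [-0.9, 1.7, 1.6]
gripper_width: 0.0004
gripper_force: 0.8
```

```bash
python3 - <<'E'
from h import *
np.set_printoptions(precision=4,suppress=True)
n=np.array([.9593,.2823]);d=np.array([-.2823,.9593]);M=np.array([.5947,.1051])
s=r.get_state();print(s["time_s"],s["tcp_pos"],s["contact_force"])
q=s["tcp_pos"][:2]-M;print("past hinge, lat",1e3*(q@d)-180,1e3*q@n)
b=r.capture("side");h,S,v=cv2.split(cv2.cvtColor(b,cv2.COLOR_BGR2HSV))
for c in blobs((h>3)&(h<32)&(S>170)&(v>120),20):print(cv2.boundingRect(c),np.array(cv2.minAreaRect(c)[0]))
for th in(1.6,1.5,1.4,1.3):
    c,si=np.cos(th),np.sin(th);p=M+(.18-.194*c+.014*si)*d;print(th,proj("side",np.array([*p,.03+.194*si+.014*c])))
t=cv2.imread("pics/t8.png");g=cv2.cvtColor(t,cv2.COLOR_BGR2GRAY)[232:278,145:193];print(g[::3,::3])
E
```

```text
21.125 [0.54   0.2963 0.2097] [-0.877   1.727   1.6067]
past hinge, lat 18.837798471316717 1.4725732029241172
(433, 361, 12, 24) [438.5 372.5]
1.6 [277.0681 330.8419]
1.5 [278.9473 321.108 ]
1.4 [280.8202 312.4647]
1.3 [282.6614 304.9769]
[[ 30  18  27 218 255 245  90 254 253 244 241 243 252 238  49  48]
 [255 255 161  87 253 242 240 239 244 254 181  43  49  81 183 172]
 [ 84 227 221 213 239 242 247  43  40  56 165 185 172 168 169 169]
 [217 219 231 152  34 255  97  99  92 255 236  38  46 178 169 169]
 [158  48  56 108 134 136 108 168 154 154 139 235 174  77 182 170]
 [149 141 126 244 133 109 165 234 254 249 254 189 138 144  80 150]
 [140 137 172 149 115 160 255 246 245 245 245 244  91 147 186  71]
 [140 135 255 158 104  92 246 245 245 245 245 244 255  84 147  50]
 [ 95 136 255 128 169 255 245 245 245 245 245 243 244 121 150  80]
 [115 138 223 149 129 255 245 245 245 245 245 255 249 125 156  11]
 [113 141 130 255 101 145 246 245 245 245 251 244 239  72 165 120]
 [111 144 138 128 255 119 251 246 245 255 252 255 171  55  78 185]
 [142  82 138 140 142  57 253 255 250 231  96 178  61  80 193 173]
 [174 116 140 139 140 154  17  53  89  90  60  91  98 192 172 169]
 [ 76 114 139 140 140 143 146 160 166  57  28 189 171 224 251 246]
 [ 98 111 142 140 139 143 143 141 165 161 220 248 244 242 243 243]]
```

Contact is light, about 2 N along the dish axis. Continuing the arc.

Request:
{"op": "jog_arm", "data": {
  "deltas": [
    [[-1, 0.29, -0.99, 0, 0], [-1, 0.29, -0.99, 0, 0], [-1, 0.29, -0.99, -0.1, 0], [-1, 0.29, -0.99, -0.2, 0], [-1, 0.28, -0.94, -0.27, 0], [-1, 0.28, -0.94, -0.31, 0], [-1, 0.28, -0.94, -0.37, 0], [-1, 0.28, -0.94, -0.42, 0]]
  ]
}}

```text
time_s: 22.18
tcp_pos: [0.5628, 0.2189, 0.1926]
eef_rot: [180.0, -0.0, -74.8]
contact_force: [-0.7, 0.5, 0.6]
gripper_width: 0.0003
gripper_force: 0.5
```

Request:
{"op": "jog_arm", "data": {
  "deltas": [
    [[-1, 0.24, -0.82, -0.51, 0], [-1, 0.24, -0.82, -0.56, 0], [-1, 0.24, -0.82, -0.61, 0], [-1, 0.24, -0.82, -0.67, 0], [-1, 0.19, -0.65, -0.74, 0], [-1, 0.19, -0.65, -0.78, 0], [-1, 0.19, -0.65, -0.81, 0], [-1, 0.19, -0.65, -0.83, 0]]
  ]
}}

```text
time_s: 23.18
tcp_pos: [0.5799, 0.1604, 0.1372]
eef_rot: [180.0, 0.0, -74.8]
contact_force: [0.3, 1.5, 0.4]
gripper_width: 0.0005
gripper_force: 0.3
```

```bash
python3 - <<'E'
from h import *
np.set_printoptions(precision=4,suppress=True)
n=np.array([.9593,.2823]);d=np.array([-.2823,.9593]);M=np.array([.5947,.1051])
s=r.get_state();print(s["time_s"],s["tcp_pos"],s["contact_force"])
q=s["tcp_pos"][:2]-M;print("past hinge, lat",1e3*(q@d)-180,1e3*q@n)
E
```

```text
23.175 [0.5799 0.1604 0.1372] [0.2806 1.5052 0.3553]
past hinge, lat -122.74961088585854 1.4153196577285743
```

Request:
{"op": "jog_arm", "data": {
  "deltas": [
    [[-1, 0.12, -0.42, -0.6, 0], [-1, 0.1, -0.34, -0.6, 0], [-1, 0.08, -0.27, -0.6, 0], [-1, 0.08, -0.26, -0.6, 0], [-1, 0.06, -0.22, -0.6, 0], [-1, 0.06, -0.2, -0.5, 0], [-1, 0.05, -0.18, -0.5, 0], [-1, 0.04, -0.15, -0.4, 0]]
  ]
}}

```text
time_s: 24.18
tcp_pos: [0.5858, 0.1403, 0.0935]
eef_rot: [-180.0, 0.0, -74.8]
contact_force: [0.8, 0.8, 0.8]
gripper_width: 0.0003
gripper_force: 0.2
```

Request:
{"op": "jog_arm", "data": {
  "deltas": [
    [[-1, 0, -0.05, -0.3, 0], [-1, 0, 0, -0.2, 0], [-1, 0, 0, -0.2, 0], [-1, 0, 0, 0, 0]]
  ]
}}

```text
time_s: 24.68
tcp_pos: [0.5856, 0.1399, 0.0867]
eef_rot: [180.0, 0.0, -74.8]
contact_force: [-0.3, 1.0, 0.2]
gripper_width: 0.0005
gripper_force: 0.0
```

Request:
{"op": "jog_arm", "data": {
  "deltas": [
    [[-1, 0, 0, -0.15, 0], [-1, 0, 0, -0.1, 0], [-1, 0, 0, 0, 0]]
  ]
}}

```text
time_s: 25.05
tcp_pos: [0.5859, 0.1399, 0.0852]
eef_rot: [-180.0, -0.0, -74.7]
contact_force: [-2.9, -0.7, 7.4]
gripper_width: 0.0004
gripper_force: 3.8
```

Request:
{"op": "jog_arm", "data": {
  "deltas": [
    [[-1, 0, 0, -0.1, 0], [-1, 0, 0, -0.1, 0], [-1, 0, 0, 0, 0]]
  ]
}}

```text
time_s: 25.42
tcp_pos: [0.5859, 0.1399, 0.085]
eef_rot: [-179.9, -0.0, -74.7]
contact_force: [-8.5, -0.5, 21.3]
gripper_width: 0.0004
gripper_force: 10.8
```

The lid reached a firm stop at 0.085 m, exactly the shut height. Lift away and verify.

Request:
{"op": "jog_arm", "data": {
  "deltas": [
    [[-1, 0, 0, 0.4, 0], [-1, 0, 0, 2, 0], [-1, 0, 0, 4, 0], [-1, -2, -4, 5, 0], [-1, -3, -5, 5, 0], [-1, -3, -5, 2, 0], [-1, -3, -5, 0, 0], [-1, 0, -5, 0, 0]]
  ]
}}

```text
time_s: 26.42
tcp_pos: [0.4809, -0.0892, 0.2546]
eef_rot: [-179.9, 0.0, -74.7]
contact_force: [1.9, -0.6, -0.6]
gripper_width: 0.0007
gripper_force: 0.0
```

```bash
python3 - <<'E'
from h import *
np.set_printoptions(precision=4,suppress=True)
d=np.array([-.2823,.9593]);M=np.array([.5947,.1051])
s=r.get_state();print(s["time_s"],s["tcp_pos"],s["contact_force"])
R=[]
for k in("top","side"):
    im=r.capture(k);cv2.imwrite(f"pics/{k}9.png",im);h,S,v=cv2.split(cv2.cvtColor(im,cv2.COLOR_BGR2HSV));print(k)
    for c in blobs((h>3)&(h<32)&(S>170)&(v>120),20):print(cv2.boundingRect(c),np.array(cv2.minAreaRect(c)[0]))
    for th in(0,.03,.06):
        c_,s_=np.cos(th),np.sin(th);print("handle top-face mid expected",th,proj(k,np.array([*(M+(.18-.194*c_+.019*s_)*d),.03+.194*s_+.019*c_])))
E
```

```text
26.425 [ 0.4809 -0.0892  0.2546] [ 1.925  -0.6466 -0.6151]
top
(217, 396, 11, 9) [222.6 400.2]
(522, 249, 12, 20) [529.6165 257.0238]
(268, 138, 100, 19) [317.5 147. ]
handle top-face mid expected 0 [238.6275 232.9378]
handle top-face mid expected 0.03 [237.8749 232.3872]
handle top-face mid expected 0.06 [237.0265 231.8594]
side
(433, 361, 12, 24) [438.5 372.5]
(224, 226, 51, 57) [251.4353 253.6588]
(436, 205, 18, 13) [444.5588 211.2353]
handle top-face mid expected 0 [297.2577 305.3181]
handle top-face mid expected 0.03 [297.1513 303.6737]
handle top-face mid expected 0.06 [297.0333 302.0855]
```

Request:
{"op": "jog_arm", "data": {
  "deltas": [
    [[-1, -2, -5, 1, 0], [-1, -2, -5, 0, 0], [-1, -1, -5, 0, 0], [-1, 0, -5, 0, 0], [-1, 0, -5, 0, 0], [-1, 0, 0, 0, 0], [-1, 0, 0, 0, 0]]
  ]
}}

```text
time_s: 27.4
tcp_pos: [0.4326, -0.3378, 0.2631]
eef_rot: [180.0, 0.0, -74.8]
contact_force: [-0.7, -0.1, -0.0]
gripper_width: 0.0003
gripper_force: 0.0
```

```bash
python3 - <<'E'
from h import *
np.set_printoptions(precision=4,suppress=True)
n=np.array([.9593,.2823]);d=np.array([-.2823,.9593]);M=np.array([.5947,.1051])
s=r.get_state();print(s["time_s"],s["tcp_pos"],s["contact_force"])
im=r.capture("top");h,S,v=cv2.split(cv2.cvtColor(im,cv2.COLOR_BGR2HSV))
for c in blobs((h>3)&(h<32)&(S>170)&(v>120),20):print(cv2.boundingRect(c),np.array(cv2.minAreaRect(c)[0]))
m=(h>3)&(h<32)&(S>150)&(v>200);m[:215]=0;m[265:]=0;m[:,:215]=0;m[:,260:]=0
for c in blobs(m,5):print("handle",cv2.boundingRect(c),cv2.minAreaRect(c))
for k,I in(("top",im),("side",r.capture("side"))):
    H,SS,V=cv2.split(cv2.cvtColor(I,cv2.COLOR_BGR2HSV));mm=(SS<70)&(V>120);mm[:200]=0;mm[430:]=0;mm[:,:(60 if k=="top" else 200)]=0;mm[:,(265 if k=="top" else 420):]=0
    c=max(blobs(mm),key=cv2.contourArea);print(k,cv2.approxPolyDP(c,3,True)[:,0].tolist())
    for th in(0,.05):
        for lat in(.056,-.056):
            f=M+(.18-.18*np.cos(th)+.036*np.sin(th))*d+lat*n;print(" front edge exp",th,proj(k,np.array([*f,.03+.18*np.sin(th)+.036*np.cos(th)])))
E
```

```text
27.4 [ 0.4326 -0.3378  0.2631] [-0.6901 -0.0834 -0.0162]
(209, 396, 19, 15) [218. 403.]
(487, 329, 22, 31) [496.1489 345.8118]
(230, 224, 19, 21) [238.6132 233.8962]
(268, 138, 100, 19) [317.4961 149.0623]
handle (230, 224, 18, 20) ((238.41510009765625, 233.9528350830078), (17.71950912475586, 14.56021785736084), 74.05460357666016)
top [[222, 206], [129, 234], [143, 290], [156, 293], [242, 267]]
 front edge exp 0 [222.3211 205.4743]
 front edge exp 0 [238.1826 261.3687]
 front edge exp 0.05 [220.4862 204.5317]
 front edge exp 0.05 [236.4525 260.9046]
side [[268, 303], [252, 373], [255, 396], [313, 401], [323, 307]]
 front edge exp 0 [269.2168 302.7377]
 front edge exp 0 [323.2702 306.84  ]
 front edge exp 0.05 [268.7959 300.503 ]
 front edge exp 0.05 [323.2134 304.6213]
```

The front edge matches the shut angle in both views: side (268,303) and (323,307), top (222,206). Nothing is touching, so I hand in.

```bash
python3 -c "
from plant import r
print(r.close_job())"
```

```text
the job is handed in; nothing more can be done
None
```

Job handed in at 27.4 s on the robot's clock: the cup was put upright in the tray's seat, the tray slid fully home under the lips, and the lid was then led gently shut, with the arm clear of everything; no verdict came back.

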